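Sweep the loose sleepers into the empty tray

TASK

Sweep the three loose wooden sleepers along the sorting board with the fingers and off its open end, so that all three drop into the empty tray there (the one with no dividers, not the one with the wheels). Only push them, never pick up or lift one, and leave the little hut and the glue jar standing where they are.

Things in the scene. Friction and masses are not known exactly. Their poses are not given: they have to be found in the camera images.
- board: fixed raised plywood sorting board, 260 mm (its x) x 350 mm (its y) x 85 mm high; origin: centre of its underside, on the table, so its top is 85 mm above the origin. Along its two sides at board x = -130 and +130 mm runs a rail 10 mm wide that stands 10 mm above the top; both ends (board y = -175 and +175 mm) are open, with no lip. One tray stands on the table against each end.
- tray: the empty open wooden tray with no dividers, fixed, 240 mm (its x) x 115 mm (its y) x 55 mm high, walls and floor 4 mm; origin: centre of its underside. It stands 2 mm clear of one of the board's two open ends, its axes parallel to the board's, centred on the end at board x = 0 and board y = +234.5 or -234.5 mm; its rim is 30 mm below the board's top.
- wheel_tray: a tray of the same outer size with two dividers and six steel wheels fixed in it, against the board's other end; nothing goes into it. Origin: centre of its underside; fixed.
- sleeper1: loose dark-wood model-railway sleeper (a plain bar) lying flat on the sorting board, 60 mm long (its own x) x 16 mm wide (y) x 12 mm high (z), 8 to 20 g; origin: centre of its underside. At the start the three lie roughly across the board (long side within about 25 degrees of board x), one behind the other, at least 30 mm apart.
- sleeper2: loose dark-wood model-railway sleeper (a plain bar) lying flat on the sorting board, 60 mm long (its own x) x 16 mm wide (y) x 12 mm high (z), 8 to 20 g; origin: centre of its underside. At the start the three lie roughly across the board (long side within about 25 degrees of board x), one behind the other, at least 30 mm apart.
- sleeper3: loose dark-wood model-railway sleeper (a plain bar) lying flat on the sorting board, 60 mm long (its own x) x 16 mm wide (y) x 12 mm high (z), 8 to 20 g; origin: centre of its underside. At the start the three lie roughly across the board (long side within about 25 degrees of board x), one behind the other, at least 30 mm apart.
- hut: loose small model hut with plaster walls and a tiled roof, 46 mm (x) x 60 mm (y) over the roof and 62 mm high to the chimney top, 120 g, standing on the board beside the rail at board x about +95 mm; origin: centre of its underside. Leave it alone.
- glue: loose round glue jar, 44 mm in diameter and 75 mm high, standing on the table to the right (-y) of the board; origin: centre of its underside. Leave it alone.
Not all that is in view belongs to the job. Leave any blue look-alike of the sleeper1 alone.

How it is judged (in metres and radians):
At the end, for the whole second after the job is handed in: All three sleepers are at rest in the empty tray: the centre of each lies inside the tray's walls and below its rim (less than 50 mm above the tray's underside). The hut is within 15 mm and the glue jar within 20 mm of where it stood (x of sleeper1 in the frame of tray between -0.116 and 0.116 m and y of sleeper1 in the frame of tray between -0.0535 and 0.0535 m and z of sleeper1 in the frame of tray between -0.005 and 0.05 m and linear speed of each of sleeper1, sleeper2, sleeper3 below 0.02 m/s and x of sleeper2 in the frame of tray between -0.116 and 0.116 m and y of sleeper2 in the frame of tray between -0.0535 and 0.0535 m and z of sleeper2 in the frame of tray between -0.005 and 0.05 m and x of sleeper3 in the frame of tray between -0.116 and 0.116 m and y of sleeper3 in the frame of tray between -0.0535 and 0.0535 m and z of sleeper3 in the frame of tray between -0.005 and 0.05 m and distance of hut from where it was at the start of the episode below 0.015 m and distance of glue from where it was at the start of the episode below 0.02 m); the robot touches nothing.
It fails at once if a sleeper is lifted more than 20 mm above the board's top (z of any of sleeper1, sleeper2, sleeper3 in the frame of board above 0.105 m).
It fails at once if the hut is moved more than 15 mm or knocked over (distance of hut from where it was at the start of the episode above 0.015 m or angle between hut's own z axis and vertical above 0.35 rad).
It fails at once if the glue jar is moved more than 20 mm or knocked over (distance of glue from where it was at the start of the episode above 0.02 m or angle between glue's own z axis and vertical above 0.35 rad).
It also fails if it takes over 50 s, if anything falls off the work surface, if the arm or the gripper's body presses on something with over 40 N, if the wrist force passes 120 N, or if a joint passes its speed limit or range.

ROBOT

A 6-joint arm with a two-finger parallel gripper is mounted at the origin on the work surface. World frame = base frame: x ahead of the robot, y to its left, z up, the work surface at z = 0. Lengths are in mm, angles in degrees, forces in N, time in s.
With the tool pointing down it reaches from about 425 to 925 mm from the base axis. Payload 12.5 kg.
Tool frame: the origin (TCP) lies on the centre line of the jaws, within the pads' length; the fingertips stand 17 mm ahead of it and the grasp point (between the pads) lies 2 mm behind it; z points along the fingers, y is the line along which they close (so a half turn about z gives the same grasp; the last joint's range is limited). The gripper opens to 85 mm and grips with 20 to 120 N. Pads are 22 mm wide; open, the fingers measure 114 mm over their backs; the gripper's body (76 mm by 85 mm) begins 54 mm behind the grasp point. The pads swing forward as they close: fully open they stand 13 mm farther back than shut.
Start: joints at [63.621, 28.126, 89.318, -0, 62.55, -6.05], TCP at [217.11, 586.094, 248.327] pointing down, gripper open.
Joint ranges: [-177.58, 177.58], [-47.91, 125.51], [2.72, 160], [-65.01, 245.01], [3.68, 167.84], [-153.87, 153.87]. Speed limits (degrees/s): [127.2, 127.2, 159.86, 180, 180, 180].

INTERFACE

Orientations are given as a 3x3 rotation matrix whose columns are the frame's x, y, z axes.
In Python, from workcell import * gives the robot as it stands. Calls block until the motion is done:
- move_pose(position, orientation): joint-space move of the TCP to a pose.
- move_straight(position, v=150, frame=None): straight line of the TCP; frame=None keeps the orientation; v is the mean speed in mm/s.
- movej(angles): joint-space move.
- release() and gripper_close(strength=None): open the fingers fully, or close them until they stop; strength is the grip in N (None keeps the last).
- hold(seconds).
- inverse_kinematics(position, orientation): joint angles nearest the present ones, or None.
- capture(name): name is "scene" or "top" or "wrist"; returns a dict with "pixels" (480x640x3 uint8, red, green, blue), "camera_matrix" (3x3 intrinsics, pixels), "k1" (the pictures are not rectified: a ray, as slopes to the right and down, at radius r is drawn at 1 + k1 r^2 times it, then the intrinsics apply), "pose" (4x4, takes a point from camera to world coordinates). Camera axes: x right, y down, z forward; pixel columns grow to the right and rows downward; lengths in mm; the calibration is good to about 2 mm. A picture is of the moment at which its call begins. There is no depth.
A pose or a line that the arm cannot do raises PlanningError and nothing moves.
- sign_off(): hands the job in; it is judged then, once.
Readings, each from a call of its own:
- get_t(): time.
- get_q(): joint angles.
- get_dq(): joint speeds.
- get_joint_efforts(): joint torques, N m.
- get_tcp_pos(): TCP position.
- get_tcp_rot(): TCP orientation.
- get_wrist_force(): force on the tool from outside, world axes, zero at the start.
- get_wrist_torque(): the same for the moment, N m.
- get_opening(): opening from 0.0 (shut) to 1.0 (fully open).
- get_finger_force(): force on a finger pad.
Only numpy, scipy, OpenCV 4.12 (cv2) and the standard library are available. Lean on these libraries where they do the work, as an engineer would, in place of code of your own. Each camera call takes 0.05 s, during which the arm holds its last target. There are 200 camera calls.

## Working session

There is one attempt and no reset: what is moved stays moved. The work goes in short steps, each a Python script; the robot and the scene stay as the last script left them, time stands still between calls to the robot, and variables do not carry over. Pictures are saved under pics/ and viewed, at most 10 in all, crops included, and the job is handed in when it is done.

```bash
mkdir -p pics
python3 - <<'E'
from workcell import *
import cv2,pickle
d={}
for n in("scene","top"):
    c=capture(n);d[n]=c;cv2.imwrite(f"pics/{n}0.png",c["pixels"][:,:,::-1]);print(n,c["camera_matrix"],c["k1"],c["pose"])
pickle.dump(d,open("c0.pkl","wb"))
E
```

```text
scene [[589.59166897   0.         323.89848876]
 [  0.         589.59166897 243.41386363]
 [  0.           0.           1.        ]] -0.15930691703297092 [[ 5.19671177e-01  7.00969342e-01 -4.88450457e-01  1.23245537e+03]
 [ 8.54306470e-01 -4.33105956e-01  2.87366814e-01 -5.15425562e+02]
 [-1.01154758e-02 -5.66622636e-01 -8.23915327e-01  1.24315928e+03]
 [ 0.00000000e+00  0.00000000e+00  0.00000000e+00  1.00000000e+00]]
top [[604.99837395   0.         327.97314925]
 [  0.         604.99837395 241.40995713]
 [  0.           0.           1.        ]] 0.0030915084951342363 [[ 2.51308820e-02 -9.96635826e-01  7.80094139e-02  4.39027333e+02]
 [-9.99656096e-01 -2.56383572e-02 -5.51043667e-03 -9.49035338e+01]
 [ 7.49193182e-03 -7.78441040e-02 -9.96937393e-01  1.32774356e+03]
 [ 0.00000000e+00  0.00000000e+00  0.00000000e+00  1.00000000e+00]]
```

View pics/top0.png

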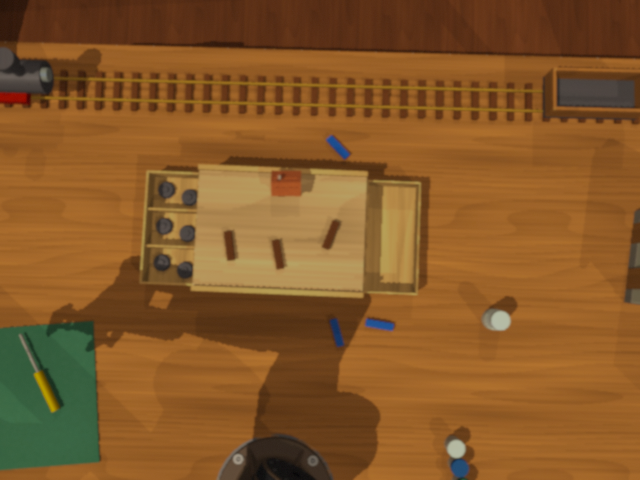

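View pics/scene0.png

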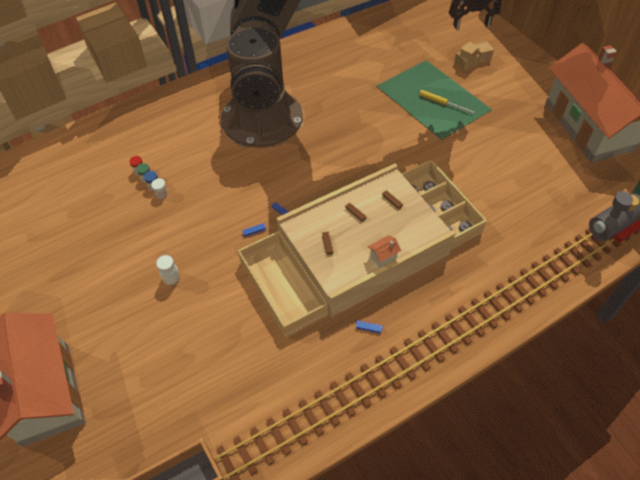

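The empty tray is at the right end of the top image (−y side). The sleepers are at about (230,245), (278,254) and (331,234), the hut at (286,184), and the board spans (198,165) to (362,296).

```bash
cat > h.py <<'E'
import numpy as np,cv2
def ray(c,uv,z):
    K,k,P=c["camera_matrix"],c["k1"],c["pose"]
    p=cv2.undistortPoints(np.float64(uv).reshape(-1,1,2),K,np.array([k,0,0,0,0.])).reshape(-1,2)
    d=np.c_[p,np.ones(len(p))]@P[:3,:3].T;o=P[:3,3]
    return (o+d*((z-o[2])/d[:,2:]))[:,:2]
def bars(c,z=95):
    im=c["pixels"].astype(int);r,g,b=im[...,0],im[...,1],im[...,2]
    m=((r<120)&(r-b>15)&(r-b<90)).astype(np.uint8)
    out=[]
    for q in cv2.findContours(m,0,cv2.CHAIN_APPROX_NONE)[0]:
        if 60<cv2.contourArea(q)<500:
            w=ray(c,q,z).astype(np.float32);(x,y),s,_=cv2.minAreaRect(w)
            M=cv2.moments(w.reshape(-1,1,2));e=np.linalg.eigh(np.cov(w.T))[1][:,1];e=e*np.sign(e[0])
            if 45<max(s)<75 and min(s)<28: out.append((x,y,np.degrees(np.arctan2(e[1],e[0])),max(s),min(s),q.mean((0,1)).round()))
    return sorted(out,key=lambda o:o[1])
E
python3 - <<'E'
import pickle;from h import *
d=pickle.load(open("c0.pkl","rb"))
for n in d:
    for o in bars(d[n]):print(n,*[np.round(v,1) for v in o])
c=d["top"];print(ray(c,[(198,165),(367,171),(362,296),(192,290)],95).round(1))
im=c["pixels"].astype(int);m=((im[...,0]>130)&(im[...,1]<90)).astype(np.uint8)
ys,xs=np.where(m[160:210,250:320]);print(ray(c,[(xs.min()+250,ys.min()+160),(xs.max()+250,ys.max()+160)],125))
cv2.imwrite("pics/crop.png",cv2.resize(c["pixels"][150:310,130:435,::-1],None,fx=2.6,fy=2.6,interpolation=cv2.INTER_CUBIC))
E
```

```text
scene 556.2 -109.4 -18.7 63.7 14.9 [327. 245.]
scene 927.9 -2.5 -87.9 65.8 20.0 [459. 344.]
scene 514.1 -2.0 9.0 60.9 17.5 [355. 213.]
scene 530.1 95.8 8.6 60.2 18.3 [392. 201.]
scene 928.2 104.3 -89.8 60.6 20.1 [498. 320.]
scene 928.3 214.1 -89.5 66.9 19.5 [534. 296.]
top 101.1 -392.8 7.7 65.2 26.1 [469. 464.]
top 635.8 -197.3 6.4 52.7 26.1 [374. 194.]
top 551.1 -108.2 -21.4 61.8 17.7 [331. 234.]
top 508.7 -1.0 11.3 59.0 18.4 [278. 253.]
top 523.2 98.1 8.4 58.9 19.3 [230. 245.]
top 679.2 206.4 89.2 70.0 10.7 [181. 168.]
[[ 686.5  170. ]
 [ 683.2 -178.6]
 [ 426.1 -173.6]
 [ 429.6  171.4]]
[[676.28633094  14.66879628]
 [625.07458276 -45.12953977]]
```

View pics/crop.png

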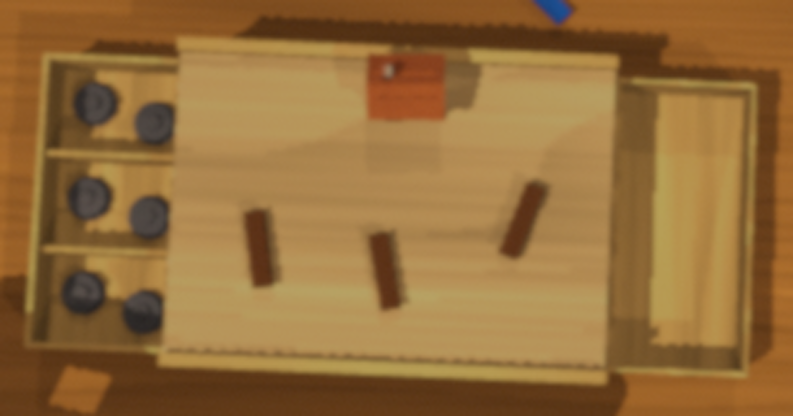

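The crop confirms the positions: three sleepers with a clear path to the right (−y) end, and the hut well to the side of it. The board is near (556,−3) with about −0.7° yaw. I'll push the nearest sleeper first.

```bash
cat >> h.py <<'E'
from workcell import *
a=np.radians(-0.7);U=np.array([np.cos(a),np.sin(a),0]);V=np.array([-U[1],U[0],0])  # board x,y
def rot():
    best=None
    for s in(1,-1):
        R=np.c_[np.cross(s*U,[0,0,-1]),s*U,[0,0,-1]];q=inverse_kinematics([530,-50,200],R)
        if q is not None and (best is None or abs(q[5])<abs(best[0])):best=(q[5],R)
    return best[1]
def line(x,y0,y): return x+(y-y0)*V[0]   # x on the board-parallel line
def look(n):
    c=capture("scene");cv2.imwrite(f"pics/{n}.png",c["pixels"][80:360,180:500,::-1])
    for o in bars(c):
        if o[0]<700:print(*[np.round(v,1) for v in o])
E
python3 - <<'E'
from h import *
gripper_close(30);R=rot();x,y=553.5,-109
ys=-66
move_pose([line(x,y,ys),ys,200],R);print(get_q(),get_opening())
move_straight([line(x,y,ys),ys,106],v=100)
print(get_wrist_force())
move_straight([line(x,y,-142),-142,106],v=60)
print(get_wrist_force(),get_tcp_pos(),get_t());look("p1")
E
```

```text
[-1.35080876e+01  2.58793829e+01  1.02004764e+02  5.38653701e-03
  5.21119894e+01 -1.28758625e+01] -0.0032367600100539876
[ 0.25623993  0.29834748 -0.25645521]
[-0.54813725  1.08483462  0.12707332] [ 553.08724908 -141.70321085  105.99364526] 5.975
674.3 -936.1 -79.5 45.7 13.6 [  8. 462.]
434.1 -180.4 -37.3 72.8 24.8 [275. 221.]
650.6 -36.6 -10.5 49.1 13.1 [375. 258.]
509.4 242.2 -27.1 54.5 24.5 [433. 172.]
```

View pics/p1.png

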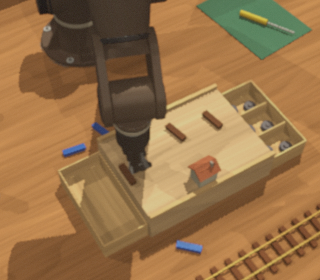

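The sleeper at about crop (127,175) is now square to the board edge, in front of the fingers. I'll finish this push and then look.

Run:
```python
from h import *
x,y=553.5,-109
move_straight([line(x,y,-177),-177,106],v=60)
print(get_wrist_force())
p=get_tcp_pos();move_straight([p[0],p[1]+10,106],v=60);move_straight([p[0],p[1]+10,200],v=200)
R=rot();x,y,ys=511.5,-1.5,38
move_pose([line(x,y,ys),ys,180],R);look("p2");print(get_t())
```

```text
[ 0.4617708  -0.01379878  0.39159819]
670.8 -931.8 -65.2 58.7 20.2 [ 11. 458.]
600.7 -239.5 3.0 60.7 16.4 [288. 282.]
8.5917
```

View pics/p2.png

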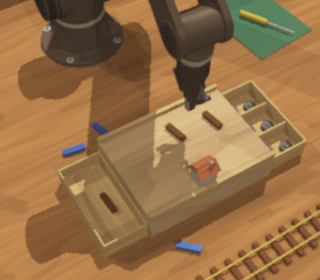

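The first sleeper is flat in the tray at crop (108,202). The other two have not moved. Next is the second one.

Run:
```python
from h import *
def push(x,y,ys):
    move_straight([line(x,y,ys),ys,106],v=100)
    move_straight([line(x,y,-177),-177,106],v=70)
    print(get_wrist_force())
    p=get_tcp_pos();move_straight([p[0],p[1]+10,106],v=60);move_straight([p[0],p[1]+10,200],v=200)
push(511.5,-1.5,38)
x,y,ys=526.5,97,136
move_pose([line(x,y,ys),ys,180],rot());look("p3");print(get_t())
```

```text
[-0.042861   -0.27888752 -0.07964009]
14.8583
```

View pics/p3.png

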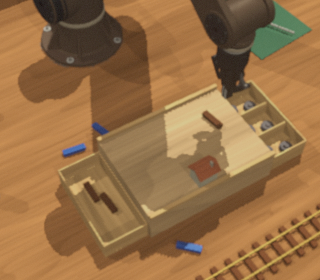

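Two sleepers are in the tray, at crop (91,190) and (109,203). Now the third, at crop (212,119).

Run:
```python
from h import *
x,y,ys=526.5,97,136
move_straight([line(x,y,ys),ys,106],v=100)
move_straight([line(x,y,-177),-177,106],v=70)
p=get_tcp_pos();move_straight([p[0],p[1]+10,106],v=60);move_straight([p[0],p[1]+10,220],v=200)
move_pose([500,150,250],rot());look("p4");print(get_t())
```

```text
22.675
```

View pics/p4.png

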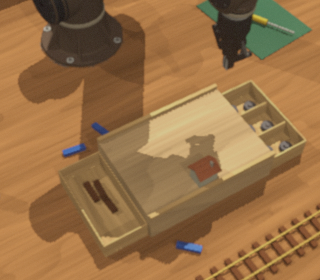

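The board is clear. The tray holds a cluster at crop (85–117, 180–212), so I'll zoom in to count the sleepers.

Run:
```python
from h import *
o=[]
for n,(r,c) in {"scene":(210,220),"top":(165,350)}.items():
    im=capture(n)["pixels"][r:r+140,c:c+110,::-1];o.append(cv2.resize(im,None,fx=3.5,fy=3.5,interpolation=cv2.INTER_CUBIC))
cv2.imwrite("pics/z.png",np.hstack(o))
```

```text
(no output)
```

View pics/z.png

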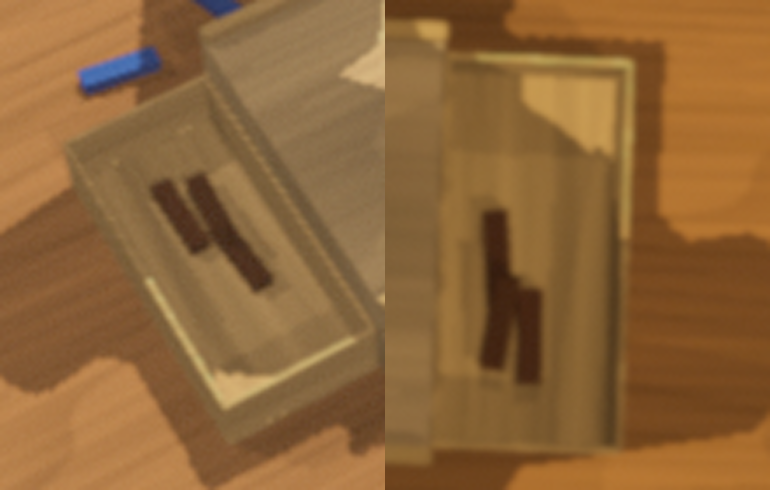

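Both views show three sleepers lying in the tray: one on the outer side, and two end to end at about (495,240) and (495,325) in the top crop.

```bash
python3 -c "
from workcell import *
hold(0.5);print(sign_off())"
```

```text
the job is handed in; nothing more can be done
None
```

All three sleepers were pushed off the open end and lie in the empty tray, the hut was still in place on the board in the last view and nothing went near the glue jar, though I didn't re-measure either; the job is handed in.

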